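Tuck the spine strip under the lap and hold it pressed

TASK

On the black craft table, take the plywood spine strip (the one with a raised rib along one edge) and slide its thin front edge about 2 cm in under the free edge of the lap slat on the sprung album cover, centred and square to the lap, lying flat on the cover, without lifting the lap. Finish while still holding the strip pressed down flat, hard enough that the sprung cover stays pushed down to its stop; do not let go. Leave the other things on the table where they are.

Things in the scene. Friction and masses are not known exactly. Their poses are not given: they have to be found in the camera images.
- strip_rib (a point): Centre of the spine strip's rib, 18 mm above the strip's underside. The rib stands along the strip's rear (-x) edge, 14 mm thick (x), 110 mm long (y), its top 32 mm above the underside; it can be pinched from above across its 14 mm. x points to the thin front edge, 63 mm ahead of this point; z is up.
- strip_front (a point): Middle of the spine strip's thin front edge, on its underside; same axes as strip_rib.
- strip: Loose bare plywood spine strip, 60 to 110 g, a plate 70 (x) by 110 (y) by 4 mm with the rib; origin under the plate's middle, 28 mm ahead of the rib's centre. Starts flat on the blank cover, to the robot's left.
- lap_mouth (a point): Point on the sprung cover's upper face (26 mm above the table) straight below the middle of the lap's free edge. x points in under the lap (the way to push), y along its free edge, z up. The gap is 8 mm high, 130 mm wide (y), open at the sides, and ends at a wooden stop 34 mm in; 95 mm of open board lies before it. It sinks with the cover.
- cover: Sprung white cover board, 180 (x) by 160 (y) by 6 mm; origin under its centre, axes as lap_mouth. It sits on springs on a wooden base of 190 by 170 mm that is fixed to the table, to the robot's right. It goes straight down, 6 mm to its stop; it starts to move at about 1 N and takes about 6 N to reach the stop; the lap rides on it.
- lap_edge (a point): Middle of the lap's free edge, on its top, 12 mm above the cover's face. The lap is a bare wooden slat 70 (x) by 130 (y) by 4 mm, 80 g, with small flowers up to 4 mm high on it, hinged along its far (+x) side to the cover; it lies level by its own weight.
- lap (a joint): Angle of the lap slat, rad: 0 lying level, grows as its free edge is lifted (0.1 rad lifts the edge 7 mm). It falls back when freed.
- blank: Fixed white cover board 220 (x) by 200 (y) by 6 mm lying on the table at the robot's left; the spine strip lies on its middle. Origin under its centre.
- flower_a: Bystander: loose plywood flower, 36 mm across, 6 mm thick, on the blank cover; origin under its centre.
- flower_b: Bystander: a second such flower.
- plain_strip: Bystander: plain plywood strip without a rib, 70 by 110 by 4 mm, on the table at the far left beside the blank cover; origin under its centre.
- paint_jar: Bystander: white paint jar 42 mm in diameter, 48 mm high, between the two covers on the robot's side; origin under its centre.
- glue_bottle: Bystander: white glue bottle 44 mm in diameter, 110 mm high, between the two covers on the far side; origin under its centre.

How it is judged:
At the end, for the whole second after the job is handed in: Front edge 12 to 37 mm under the lap (stop at 34), within 15 mm of its middle, square within 0.14 rad, flat on the cover (3 mm, tilt under 0.05 rad); lap under 0.05 rad; fingers on the strip (over 3 N), strip pressing the cover over 4 N, cover at least 4.5 of its 6 mm down (x of strip_front in the frame of lap_mouth between 0.012 and 0.037 m and y of strip_front in the frame of lap_mouth between -0.015 and 0.015 m and z of strip_front in the frame of lap_mouth between -0.003 and 0.003 m and angle between the x axis of strip_rib and the x axis of lap_mouth, either way round below 0.14 rad and angle between strip_rib's own z axis and vertical below 0.05 rad and value of joint lap below 0.05 rad and height (world z) of lap_mouth below 0.0215 m and contact force between strip and cover above 4 N and contact force between the fingers and strip above 3 N); the arm keeps its last pose, push and grip.
It fails at once if the lap slat is lifted (over 0.1 rad, 7 mm at its edge) (value of joint lap above 0.1 rad).
It fails at once if a bystander is moved over 30 mm (distance of any of flower_a, flower_b, plain_strip, paint_jar, glue_bottle from where it was at the start of the episode above 0.03 m).
It also fails if it takes over 38 s, if anything falls off the work surface, if the arm or the gripper's body presses on something with over 40 N, if the wrist force passes 120 N, or if a joint passes its speed limit or range.

ROBOT

A 7-joint arm with a two-finger parallel gripper is mounted at the origin on the work surface. World frame = base frame: x ahead of the robot, y to its left, z up, the work surface at z = 0. Lengths are in m, angles in rad, forces in N, time in s.
With the tool pointing down it reaches from about 0.425 to 1.025 m from the base axis. Payload 9.4 kg.
Tool frame: the origin (TCP) lies at the very end of the fingers, on their centre line; the grasp point (between the pads) lies 19 mm behind it; x points along the fingers, y is the direction in which the jaws open and shut, and the axes are right-handed (so a half turn about x gives the same grasp; the last joint's range is limited). The gripper opens to 85 mm and grips with 20 to 120 N. Pads are 22 mm wide; open, the fingers measure 114 mm over their backs; the gripper's body (76 mm by 85 mm) begins 54 mm behind the grasp point. The pads swing forward as they close: fully open they stand 13 mm farther back than shut.
Start: joints at [-1.197, 0.599, -0.003, 1.599, 0.002, 0.943, -0.08], TCP at [0.316, 0.653, 0.206] pointing down, gripper open.
Joint ranges: [-2.57, 2.57], [-0.35, 1.97], [-1.29, 1.29], [0.11, 2.56], [-1.05, 4.19], [0.11, 1.86], [-2.63, 2.63]. Speed limits (rad/s): [2.22, 2.22, 3.01, 3.01, 3.14, 3.14, 3.14].

INTERFACE

Orientations are given as a rotation vector (axis times angle).
In Python, from bench import r, status, viewer gives the robot as it stands. Calls block until the motion is done:
- r.movep(position, orientation): joint-space move of the TCP to a pose.
- r.movel(position, v=0.15, ori=None, guard=None): straight line of the TCP; ori=None keeps the orientation; v is the mean speed in m/s. With guard (N) it stops when the force on the tool has changed by that much, and returns True; else False.
- r.goto_joints(angles): joint-space move.
- r.gripper_to(opening, effort=None): finger opening in m; effort is the grip in N (None keeps the last); returns when the fingers have stopped.
- r.dwell(seconds).
- r.solve_ik(position, orientation): joint angles nearest the present ones, or None.
- status.sense(): the state.
- viewer.snapshot(name): name is "side" or "top" or "wrist"; returns the picture (384x512x3 uint8, red, green, blue); there is no depth.
- viewer.camera_params(name): a dict with "K" (3x3 intrinsics, pixels), "view" (4x4, takes a point from world to camera coordinates); the wrist camera has in their place "hand_eye" (4x4, takes a point from camera to tool coordinates, whose origin is the TCP and whose axes are the tool frame's). Camera axes: x right, y up, looking along -z (the intrinsics and any distortion apply to the point x, -y, -z); pixel columns grow to the right and rows downward; lengths in m; the calibration is good to about 2 mm. The wrist camera is an equidistant fisheye: a pixel r from the principal point sees the ray r / f radians off the axis. A picture is of the moment at which its call begins: read the wrist's pose just before it. camera_params takes no time and is no camera call.
A pose or a line that the arm cannot do raises r.IKError and nothing moves.
- r.sign_off(): hands the job in, once; it reports no verdict.
The state is a dict: "t": time; "joint_positions": joint angles; "joint_vel": joint speeds; "joint_torque": joint torques, N m; "ee_pos": TCP position; "tool_rot": TCP orientation; "ft_force": force on the tool from outside, world axes, zero at the start; "ft_torque": the same for the moment, N m; "gripper_width": finger opening in m.
Only numpy, scipy, OpenCV 4.12 (cv2) and the standard library are available. Lean on these libraries where they do the work, as an engineer would, in place of code of your own. Each camera call takes 0.05 s, during which the arm holds its last target.

## Working session

There is one attempt and no reset: what is moved stays moved. The work goes in short steps, each a Python script; the robot and the scene stay as the last script left them, time stands still between calls to the robot, and variables do not carry over. Pictures are saved under pics/ and viewed, and the job is handed in when it is done.

```bash
mkdir -p pics; ls; python3 - <<'E'
from bench import r,status,viewer
import cv2
for n in ("side","top","wrist"):
    s=status.sense(); im=viewer.snapshot(n); cv2.imwrite(f"pics/{n}0.png",im[:,:,::-1])
    print(n,viewer.camera_params(n))
print(s)
E
```

```text
pics
side {'K': array([[383.85988758,   0.        , 255.03769367],
       [  0.        , 383.85988758, 188.94795742],
       [  0.        ,   0.        ,   1.        ]]), 'view': array([[ 0.98569916, -0.16833715,  0.00773078, -0.54303808],
       [ 0.08581653,  0.54092329,  0.83668245, -0.14674303],
       [-0.1450265 , -0.82405376,  0.54763374, -0.96343913],
       [ 0.        ,  0.        ,  0.        ,  1.        ]])}
top {'K': array([[410.73030702,   0.        , 252.94894346],
       [  0.        , 410.73030702, 188.93822678],
       [  0.        ,   0.        ,   1.        ]]), 'view': array([[-0.02424496, -0.99970551, -0.00103507,  0.11091732],
       [ 0.9751002 , -0.02387651,  0.22047564, -0.57078782],
       [-0.22043542,  0.00433612,  0.97539193, -0.92470682],
       [ 0.        ,  0.        ,  0.        ,  1.        ]])}
wrist {'K': array([[297.31863964,   0.        , 256.64066086],
       [  0.        , 297.31863964, 185.55285521],
       [  0.        ,   0.        ,   1.        ]]), 'hand_eye': array([[ 5.05687210e-04,  2.81800651e-01, -9.59472844e-01,
        -1.6774035
[... 246 characters left out ...]
1.00000000e+00]])}
{'t': 0.1, 'joint_positions': array([-1.19669293,  0.60005376, -0.00253351,  1.60003455,  0.00178826,
        0.94287017, -0.07980262]), 'joint_vel': array([-0.00090751, -0.00178147,  0.00064496, -0.00415056, -0.00052404,
       -0.00088154,  0.00030605]), 'joint_torque': array([ 6.09669645e-03, -7.77989173e+01,  1.57034621e+00, -2.58627087e+01,
        1.27021037e-02,  5.43658665e-03, -2.23600773e-05]), 'ee_pos': array([0.31569944, 0.65216911, 0.20490269]), 'tool_rot': array([ 0.35242483,  1.54192211, -0.35456237]), 'ft_force': array([ 0.08585015, -0.09628058,  0.14062847]), 'ft_torque': array([-0.03439231,  0.00953556,  0.01572284]), 'gripper_width': 0.08515049724731093}
```

View pics/top0.png

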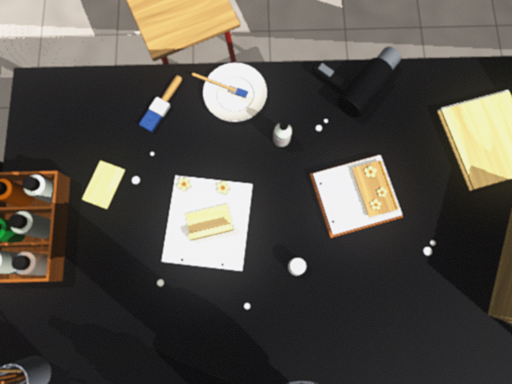

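View pics/side0.png

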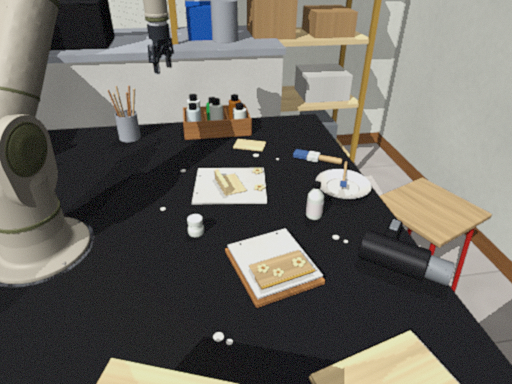

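View pics/wrist0.png

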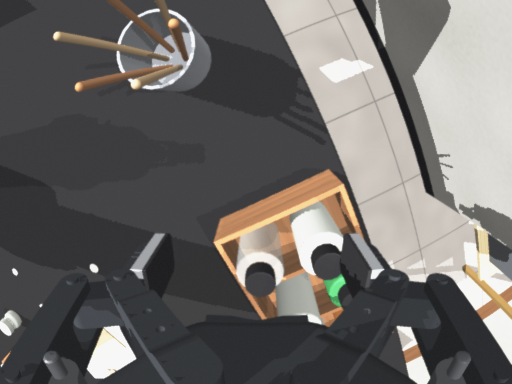

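```bash
python3 - <<'E'
import cv2,numpy as np
t=cv2.imread("pics/top0.png")
a=cv2.resize(t[165:280,150:260],None,fx=5,fy=5,interpolation=cv2.INTER_CUBIC)
b=cv2.resize(t[140:255,300:410],None,fx=5,fy=5,interpolation=cv2.INTER_CUBIC)
cv2.imwrite("pics/zt.png",cv2.resize(np.hstack([a,b]),None,fx=.72,fy=.72))
s=cv2.imread("pics/side0.png")
a=cv2.resize(s[155:215,185:275],None,fx=4.4,fy=4.4,interpolation=cv2.INTER_CUBIC)
b=cv2.resize(s[225:305,220:330],None,fx=3.6,fy=3.6,interpolation=cv2.INTER_CUBIC)
b=b[:a.shape[0]*2]
h=max(a.shape[0],b.shape[0]);f=lambda i:cv2.copyMakeBorder(i,0,h-i.shape[0],0,0,0)
cv2.imwrite("pics/zs.png",np.hstack([f(a),f(b)]))
E
```

```text
(no output)
```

View pics/zt.png

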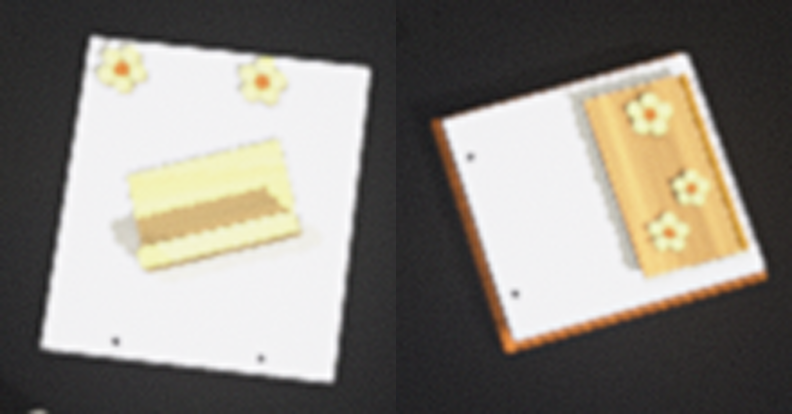

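View pics/zs.png

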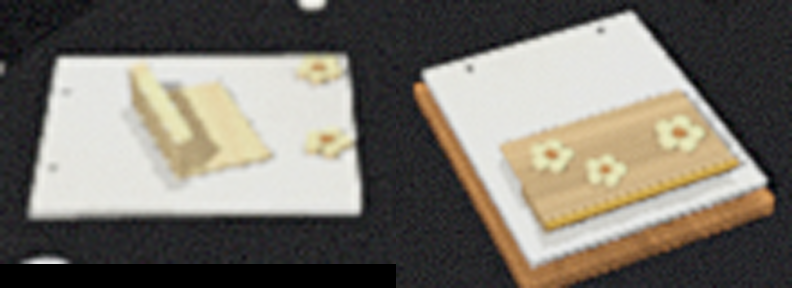

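```bash
cat > h.py <<'E'
import cv2,numpy as np
from scipy.spatial.transform import Rotation as R
def ray(name,cp,uv,s=None):
    uv=np.atleast_2d(np.array(uv,float));K=cp["K"]
    x=(uv[:,0]-K[0,2])/K[0,0]; y=(uv[:,1]-K[1,2])/K[1,1]
    if name=="wrist":
        th=np.hypot(x,y); k=np.where(th>1e-9,np.sin(th)/np.maximum(th,1e-9),1)
        d=np.stack([x*k,-y*k,-np.cos(th)],1)
        T=np.eye(4);T[:3,:3]=R.from_rotvec(s["tool_rot"]).as_matrix();T[:3,3]=s["ee_pos"]
        M=T@cp["hand_eye"]
    else:
        d=np.stack([x,-y,-np.ones_like(x)],1); M=np.linalg.inv(cp["view"])
    return M[:3,3],d@M[:3,:3].T
def onplane(name,cp,uv,z,s=None):
    o,d=ray(name,cp,uv,s); return o+d*((z-o[2])/d[:,2])[:,None]
def down(yaw):
    "tool x down, tool y (jaws) along (cos yaw, sin yaw)"
    x=np.array([0,0,-1.]);y=np.array([np.cos(yaw),np.sin(yaw),0]);return R.from_matrix(np.stack([x,y,np.cross(x,y)],1)).as_rotvec()
E
python3 - <<'E'
from h import *
from bench import viewer,status,r
t=cv2.imread("pics/top0.png");cp=viewer.camera_params("top")
hsv=cv2.cvtColor(t,cv2.COLOR_BGR2HSV)
def sub(x0,y0,x1,y1,lo,hi,zs,tag):
    m=cv2.inRange(hsv,lo,hi);M=np.zeros_like(m);M[y0:y1,x0:x1]=m[y0:y1,x0:x1]
    cs,_=cv2.findContours(M,cv2.RETR_EXTERNAL,cv2.CHAIN_APPROX_NONE)
    for c in cs:
        if cv2.contourArea(c)<25: continue
        rc=cv2.minAreaRect(c);b=cv2.boxPoints(rc)
        print(tag,cv2.contourArea(c),b.round(1).tolist());print(onplane("top",cp,b,zs)[:,:2].round(4).tolist())
sub(180,198,240,248,(10,40,60),(35,255,255),.010,"strip")
sub(348,155,408,220,(8,70,60),(35,255,255),.038,"lap")
sub(300,140,410,250,(0,0,150),(180,60,255),.026,"coverwhite")
sub(155,165,260,275,(0,0,150),(180,255,255),.006,"blank")
for (u,v),z in {(297,266):.048,(283,130):.09,(183,184):.012,(223,188):.012}.items(): print(onplane("top",cp,(u,v),z).round(3))
E
```

```text
strip 1139.5 [[182.89999389648438, 213.8000030517578], [226.89999389648438, 203.3000030517578], [233.3000030517578, 230.10000610351562], [189.3000030517578, 240.60000610351562]]
[[0.5259, 0.2737], [0.5499, 0.1633], [0.4818, 0.1482], [0.4585, 0.2571]]
lap 1490.5 [[351.29998779296875, 167.89999389648438], [380.0, 158.0], [397.6000061035156, 208.5], [368.8999938964844, 218.39999389648438]]
[[0.6269, -0.1502], [0.6511, -0.2242], [0.5216, -0.2552], [0.4988, -0.1831]]
coverwhite 4532.5 [[312.1000061035156, 173.0], [384.20001220703125, 152.39999389648438], [402.1000061035156, 214.6999969482422], [329.8999938964844, 235.3000030517578]]
[[0.6195, -0.0534], [0.6693, -0.2404], [0.5078, -0.269], [0.4614, -0.088]]
blank 6907.5 [[160.8000030517578, 261.5], [171.1999969482422, 173.6999969482422], [252.60000610351562, 183.3000030517578], [242.1999969482422, 271.1000061035156]]
[[0.4094, 0.3271], [0.6316, 0.3061], [0.6012, 0.0974], [0.3815, 0.1279]]
[[ 0.389 -0.002  0.048]]
[[0.712 0.021 0.09 ]]
[[0.602 0.274 0.012]]
[[0.589 0.173 0.012]]
```

```bash
python3 - <<'E'
from h import *
from bench import viewer,status,r
for k in (0,np.pi):
  for p,y in (((.476,.205,.15),.213),((.476,.205,.014),.213),((.55,-.125,.034),-1.32),((.55,-.125,.15),-1.32)):
    q=r.solve_ik(p,down(y+k)); print(k,p,None if q is None else np.round(q,2))
s=status.sense();print(R.from_rotvec(s["tool_rot"]).as_matrix().round(2))
E
```

```text
0 (0.476, 0.205, 0.15) [-0.67  0.44  0.22  2.13 -0.17  0.58 -0.12]
0 (0.476, 0.205, 0.014) [-0.58  0.67  0.09  2.22 -0.21  0.27 -0.09]
0 (0.55, -0.125, 0.034) [-0.14  0.7   0.39  2.12 -0.61  0.44 -0.58]
0 (0.55, -0.125, 0.15) [-0.3   0.55  0.63  2.05 -0.51  0.69 -0.66]
3.141592653589793 (0.476, 0.205, 0.15) [-0.09  0.49 -0.6   2.1   0.44  0.68  2.38]
3.141592653589793 (0.476, 0.205, 0.014) [-0.22  0.7  -0.44  2.19  0.76  0.41  2.08]
3.141592653589793 (0.55, -0.125, 0.034) [ 0.27  0.66 -0.22  2.09  0.34  0.42  1.61]
3.141592653589793 (0.55, -0.125, 0.15) [ 0.18  0.48 -0.08  2.02  0.06  0.64  1.88]
[[-0.    0.44  0.9 ]
 [-0.    0.9  -0.44]
 [-1.   -0.    0.  ]]
```

```bash
python3 - <<'E'
from h import *
from bench import viewer,status,r
r.movep((.476,.225,.19),down(.213))
s=status.sense(); im=viewer.snapshot("wrist"); cv2.imwrite("pics/w1.png",im[:,:,::-1]); np.save("w1.npy",s,allow_pickle=True)
print(s["t"],s["ee_pos"],s["ft_force"])
E
```

```text
1.825 [0.47599759 0.22660252 0.18992567] [-0.52305782  0.46265816  0.46273406]
```

View pics/w1.png

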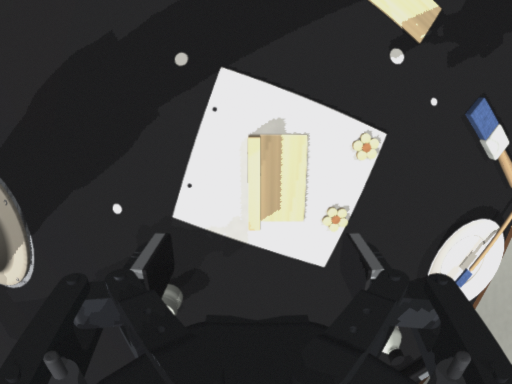

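```bash
python3 - <<'E'
from h import *
from bench import viewer
t=cv2.imread("pics/w1.png");cp=viewer.camera_params("wrist");s=np.load("w1.npy",allow_pickle=True).item()
cv2.imwrite("pics/z1.png",cv2.resize(t[120:240,235:320],None,fx=5,fy=5,interpolation=cv2.INTER_CUBIC))
h=cv2.cvtColor(t,cv2.COLOR_BGR2HSV)
for v in (150,180,210):print(v,[h[v,u].tolist() for u in range(244,312,3)])
E
```

```text
150 [[26, 8, 231], [26, 28, 221], [30, 46, 232], [29, 47, 233], [30, 44, 233], [30, 36, 229], [19, 81, 198], [19, 83, 191], [18, 81, 195], [19, 82, 193], [19, 81, 193], [18, 83, 199], [19, 81, 191], [30, 43, 232], [29, 37, 233], [30, 43, 233], [29, 47, 233], [30, 48, 233], [29, 53, 232], [29, 52, 232], [31, 38, 233], [23, 28, 206], [0, 0, 230]]
180 [[26, 8, 229], [26, 18, 209], [29, 35, 233], [30, 33, 233], [30, 32, 233], [29, 35, 230], [19, 82, 209], [19, 82, 202], [19, 82, 196], [19, 82, 190], [19, 82, 193], [19, 82, 195], [28, 59, 222], [30, 42, 233], [30, 40, 233], [30, 48, 233], [29, 51, 232], [29, 49, 233], [30, 45, 233], [30, 39, 233], [30, 38, 232], [23, 5, 208], [120, 1, 234]]
210 [[26, 8, 228], [26, 9, 228], [30, 38, 232], [30, 37, 232], [30, 34, 233], [29, 41, 230], [19, 81, 207], [19, 82, 201], [19, 80, 194], [19, 81, 185], [19, 81, 190], [28, 57, 225], [30, 47, 232], [31, 43, 233], [30, 47, 232], [28, 54, 232], [29, 45, 233], [29, 38, 233], [29, 44, 233], [30, 43, 232], [24, 41, 211], [120, 1, 233], [135, 2, 234]]
```

View pics/z1.png

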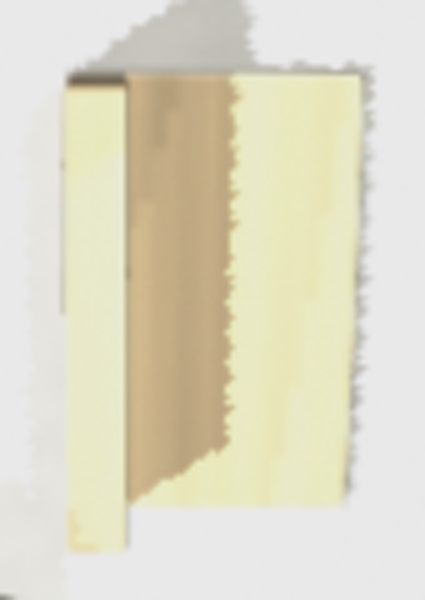

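```bash
python3 - <<'E'
from h import *
from bench import viewer
cp=viewer.camera_params("wrist");s=np.load("w1.npy",allow_pickle=True).item()
f=lambda a:np.array(a)/5.+[235,120]-.4
rib=onplane("wrist",cp,f([(66,86),(127,86),(127,549),(67,550)]),.038,s)[:,:2]
fr=onplane("wrist",cp,f([(361,73),(346,505)]),.010,s)[:,:2]
print(rib.round(4),fr.round(4))
c=rib.mean(0);e=(rib[0]+rib[1]-rib[2]-rib[3])/2;L=np.linalg.norm(e);print("rib c",c,L,"yaw",np.arctan2(-e[0],e[1]))
e2=fr[0]-fr[1];print("front",fr.mean(0),np.linalg.norm(e2),np.arctan2(-e2[0],e2[1]),np.linalg.norm(fr.mean(0)-c), np.arctan2(*(fr.mean(0)-c)[::-1]))
E
```

```text
[[0.4595 0.2565]
 [0.4724 0.2593]
 [0.4959 0.1531]
 [0.4822 0.1498]] [[0.5267 0.2714]
 [0.5512 0.1642]]
rib c [0.47749755 0.20469896] 0.10888832123081703 yaw 0.21383572591075262
front [0.5389669  0.21781035] 0.11000960000600338 0.22506665002924342 0.06285212133800086 0.21015035205196772
```

```bash
python3 - <<'E'
from h import *
from bench import viewer,status,r
r.movep((.58,-.15,.19),down(-1.32))
s=status.sense(); im=viewer.snapshot("wrist"); cv2.imwrite("pics/w2.png",im[:,:,::-1]); np.save("w2.npy",s,allow_pickle=True)
print(s["t"],s["ee_pos"])
E
```

```text
3.325 [ 0.58020539 -0.14811108  0.18973517]
```

View pics/w2.png

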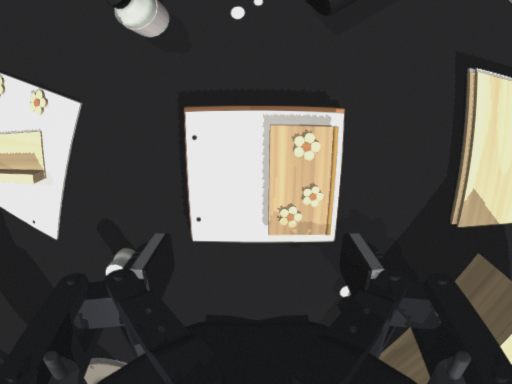

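```bash
python3 - <<'E'
from h import *
from bench import viewer
t=cv2.imread("pics/w2.png");cp=viewer.camera_params("wrist");s=np.load("w2.npy",allow_pickle=True).item()
cv2.imwrite("pics/z2.png",cv2.resize(t[95:255,175:355],None,fx=4,fy=4,interpolation=cv2.INTER_CUBIC)[:600])
h=cv2.cvtColor(t,cv2.COLOR_BGR2HSV)
m=cv2.inRange(h,(8,60,60),(35,255,255));M=np.zeros_like(m);M[118:240,255:345]=m[118:240,255:345]
# free edge columns per row
pts=[(np.flatnonzero(M[v])[0]-.5,v) for v in range(130,232)]
p=np.array(pts); w=onplane("wrist",cp,p,.038,s)[:,:2]
d=np.polyfit(w[:,0],w[:,1],1);print("edge slope dir",np.arctan2(d[0],1)-np.pi/2, "resid",np.std(w[:,1]-np.polyval(d,w[:,0])))
rows=[[np.flatnonzero(M[:,u])[0]-.5,np.flatnonzero(M[:,u])[-1]+.5] for u in range(272,282)]
print(rows[::3],p[::20])
E
```

```text
edge slope dir -1.3193513685676415 resid 0.0003097342398554174
[[np.float64(124.5), np.float64(234.5)], [np.float64(124.5), np.float64(234.5)], [np.float64(124.5), np.float64(234.5)], [np.float64(124.5), np.float64(234.5)]] [[269.5 130. ]
 [269.5 150. ]
 [269.5 170. ]
 [268.5 190. ]
 [268.5 210. ]
 [268.5 230. ]]
```

View pics/z2.png

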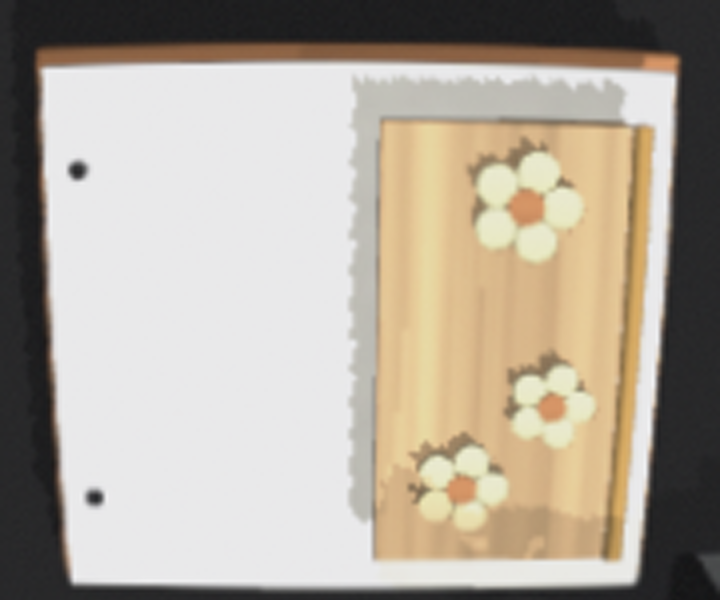

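```bash
python3 - <<'E'
from h import *
from bench import viewer
cp=viewer.camera_params("wrist");s=np.load("w2.npy",allow_pickle=True).item()
e=onplane("wrist",cp,[(269.6,124.6),(268.3,235)],.038,s)[:,:2]
c=onplane("wrist",cp,np.array([(40,66),(72,585)])/4.+[175,95]-.4,.026,s)[:,:2]
d=e[0]-e[1]
print(e,e.mean(0),np.linalg.norm(d),np.arctan2(-d[0],d[1]))
print(c,np.linalg.norm(c[0]-c[1]),"cover yaw",np.arctan2(-(c[0]-c[1])[0],(c[0]-c[1])[1]))
yaw=np.arctan2(-d[0],d[1]);X=np.array([np.cos(yaw),np.sin(yaw)]);print((e.mean(0)-c.mean(0))@X, (e.mean(0)-c.mean(0))@[-X[1],X[0]])
E
```

```text
[[ 0.62776871 -0.14977481]
 [ 0.50250754 -0.18227352]] [ 0.56513812 -0.16602417] 0.12940837058923246 -1.316945749244679
[[ 0.61913424 -0.05390408]
 [ 0.46392355 -0.09416154]] 0.16034656673726108 cover yaw -1.3170156414565248
0.09497232969774415 -0.00024944634015354515
```

```bash
python3 - <<'E'
from h import *
from bench import viewer,status,r
r.movep((.4775,.2047,.12),down(.214))
r.gripper_to(.045,40)
print(r.movel((.4775,.2047,.0145),v=.12,guard=6))
s=status.sense();print(s["t"],s["ee_pos"],s["ft_force"])
r.gripper_to(0.0,60)
s=status.sense();print(s["t"],s["ee_pos"],s["ft_force"],s["gripper_width"])
im=viewer.snapshot("wrist"); cv2.imwrite("pics/w3.png",im[:,:,::-1])
E
```

```text
False
6.2833 [0.47778015 0.20478368 0.01496961] [ 0.20783498 -1.23462388 -0.00706726]
6.7833 [0.47755577 0.20476769 0.01462214] [ 0.30077772  1.22567945 -0.02345169] -9.802312957026838e-05
```

View pics/w3.png

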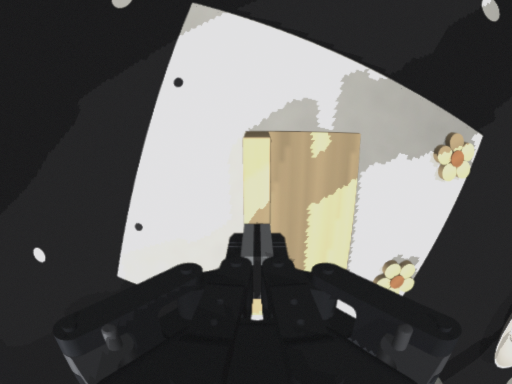

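```bash
python3 - <<'E'
import cv2
t=cv2.imread("pics/w3.png");cv2.imwrite("pics/z3.png",cv2.resize(t[200:330,190:330],None,fx=4.5,fy=4.5,interpolation=cv2.INTER_CUBIC))
E
```

```text
(no output)
```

View pics/z3.png

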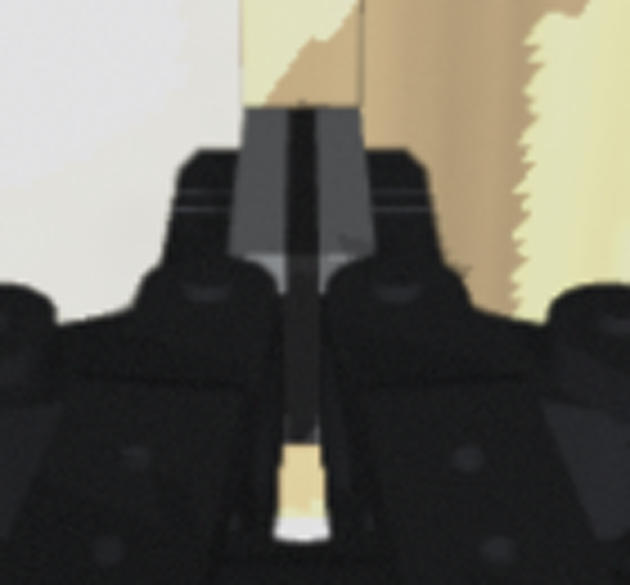

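```bash
python3 - <<'E'
from h import *
from bench import viewer,status
im=viewer.snapshot("side")[:,:,::-1]; t=viewer.snapshot("top")[:,:,::-1]
a=cv2.resize(im[120:220,170:290],None,fx=3.3,fy=3.3,interpolation=cv2.INTER_CUBIC)
b=cv2.resize(t[165:265,150:270],None,fx=3.3,fy=3.3,interpolation=cv2.INTER_CUBIC)
cv2.imwrite("pics/z4.png",np.hstack([a,b]))
s=status.sense();print(s["t"],s["gripper_width"],s["ee_pos"])
# project tcp and tips to wrist
cp=viewer.camera_params("wrist");H=np.linalg.inv(cp["hand_eye"]);K=cp["K"]
for p in ((0,0,0),(0,0,-.011),(0,0,.011),(-.019,0,-.011)):
    q=H@np.r_[p,1.];x,y,z=q[0],-q[1],-q[2];th=np.arctan2(np.hypot(x,y),z);ph=np.hypot(x,y);print(p,K[0,2]+K[0,0]*th*x/ph,K[1,2]+K[0,0]*th*y/ph)
E
```

```text
6.9333 -7.001215914636741e-05 [0.47750096 0.20471657 0.01451413]
(0, 0, 0) 256.8729021187726 220.85909925251937
(0, 0, -0.011) 256.8730039042938 204.00467992370145
(0, 0, 0.011) 256.87233955398926 236.93326548696422
(-0.019, 0, -0.011) 256.88220164409864 216.000998037748
```

View pics/z4.png

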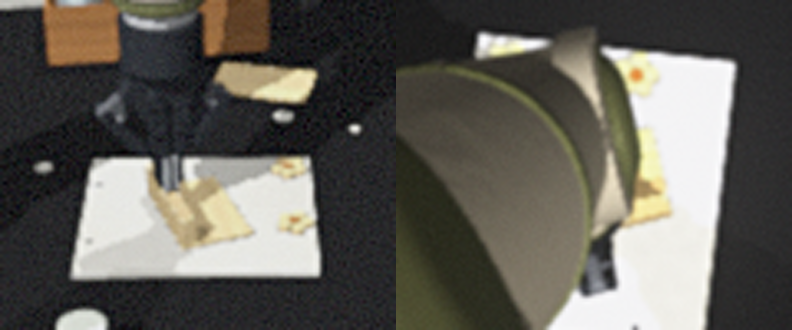

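```bash
python3 - <<'E'
from h import *
from bench import viewer,status,r
s=status.sense()
def proj(n,p):
    cp=viewer.camera_params(n);q=cp["view"]@np.r_[p,1.];return (cp["K"]@[q[0]/-q[2],-q[1]/-q[2],1])[:2]
for dz in (0,.0235,.05):print(dz,proj("side",s["ee_pos"]+[0,0,dz]))
r.gripper_to(.045,60); im=viewer.snapshot("wrist")[:,:,::-1];im2=viewer.snapshot("side")[:,:,::-1];print(status.sense()["gripper_width"],status.sense()["ft_force"])
a=cv2.resize(im[100:300,150:360],None,fx=2,fy=2);b=cv2.resize(im2[140:220,170:270],None,fx=4,fy=4,interpolation=cv2.INTER_CUBIC)
h=400;b=cv2.copyMakeBorder(b,0,h-b.shape[0],0,0,0)
cv2.imwrite("pics/z5.png",np.hstack([a,b])[:,:800])
E
```

```text
0 [220.71367711 183.44333577]
0.0235 [220.39858144 176.99025403]
0.05 [220.03491705 169.54249681]
0.045027666141374746 [ 0.84902369 -0.59219023  0.31227717]
```

View pics/z5.png

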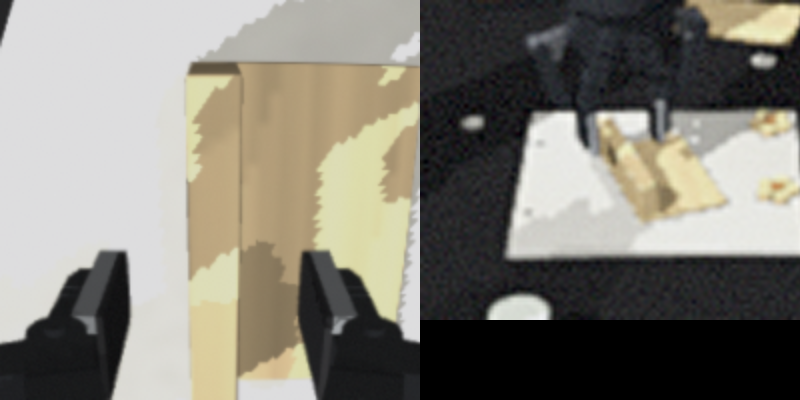

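```bash
python3 - <<'E'
from h import *
from bench import viewer
cp=viewer.camera_params("wrist");H=np.linalg.inv(cp["hand_eye"]);K=cp["K"]
def pr(p):
    q=H@np.r_[p,1.];x,y,z=q[0],-q[1],-q[2];th=np.arctan2(np.hypot(x,y),z);ph=np.hypot(x,y);return np.round([K[0,2]+K[0,0]*th*x/ph,K[1,2]+K[0,0]*th*y/ph],1)
for x in (0,-.005,-.01,-.02,-.025,-.03,-.035,-.04): print(x,pr((x,.0225,-.011)),pr((x,-.0225,-.011)),pr((x,0,-.011)),"full",pr((x,.0425,-.011)))
E
```

```text
0 [294.2 203.9] [219.6 203.9] [256.9 204. ] full [326.4 203.7]
-0.005 [295.2 206.8] [218.6 206.8] [256.9 206.9] full [328.3 206.5]
-0.01 [296.3 209.9] [217.5 209.9] [256.9 210. ] full [330.2 209.5]
-0.02 [298.5 216.5] [215.2 216.5] [256.9 216.7] full [334.3 216. ]
-0.025 [299.8 220.1] [214.  220.1] [256.9 220.4] full [336.5 219.5]
-0.03 [301.1 223.9] [212.7 224. ] [256.9 224.2] full [338.9 223.2]
-0.035 [302.5 228. ] [211.3 228. ] [256.9 228.3] full [341.4 227.2]
-0.04 [304.  232.3] [209.8 232.3] [256.9 232.7] full [344.  231.4]
```

```bash
python3 - <<'E'
from h import *
from bench import viewer,status,r
print(r.movel((.4775,.2047,-.022),v=.03,guard=3))
s=status.sense();print(s["t"],s["ee_pos"],s["ft_force"])
E
```

```text
True
8.5167 [ 0.47743186  0.2046289  -0.01772533] [-0.6301621   1.4836177   6.55740278]
```

```bash
python3 - <<'E'
from h import *
from bench import viewer,status,r
r.movel((.4775,.2047,-.0115),v=.05)
r.gripper_to(0.0,60)
s=status.sense();print(s["t"],s["ee_pos"],s["ft_force"],s["gripper_width"])
im=viewer.snapshot("wrist"); cv2.imwrite("pics/w6.png",im[:,:,::-1])
E
```

```text
9.1833 [ 0.47744128  0.2046675  -0.01148573] [-0.20040932  0.49962066  2.9503944 ] 0.012938095475909416
```

View pics/w6.png

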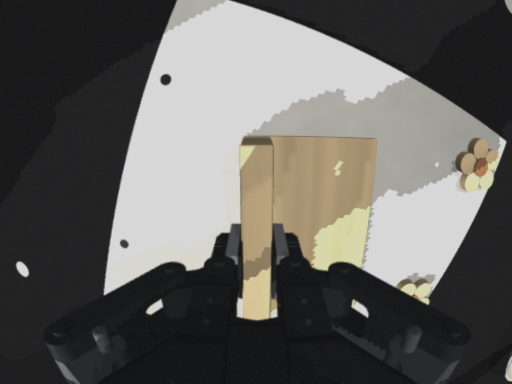

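```bash
cat >> h.py <<'E'
EDGE=np.array([.56514,-.16602]);YAW=-1.317;LX=np.array([np.cos(YAW),np.sin(YAW)])
def tcp(depth,z,lat=0.,off=0.): # rib/TCP xy for strip front at depth under lap
    p=EDGE+LX*(depth-.063-off)+np.array([-LX[1],LX[0]])*lat; return (p[0],p[1],z)
E
python3 - <<'E'
from h import *
from bench import viewer,status,r
r.movel((.4775,.2047,.10),v=.15)
print(status.sense()["gripper_width"],status.sense()["t"])
r.movep(tcp(-.02,.10),down(YAW-.000))
s=status.sense(); print(s["t"],s["ee_pos"],s["ft_force"],s["gripper_width"])
r.movel(tcp(-.02,.035),v=.12)
s=status.sense();im=viewer.snapshot("wrist"); cv2.imwrite("pics/w7.png",im[:,:,::-1]); np.save("w7.npy",s,allow_pickle=True)
im=viewer.snapshot("side")[:,:,::-1];cv2.imwrite("pics/s7.png",cv2.resize(im[170:310,200:340],None,fx=4,fy=4,interpolation=cv2.INTER_CUBIC))
print(s["t"],s["ee_pos"],s["ft_force"],s["gripper_width"])
E
```

```text
0.012959532107596235 10.125
11.2667 [ 0.54407666 -0.08408419  0.09946592] [-0.0096944   0.61478408  0.10891534] 0.013123574930367293
11.9583 [ 0.54447423 -0.08554978  0.03526797] [ 0.07842038 -0.14493965 -0.50397598] 0.013017437274711543
```

View pics/w7.png

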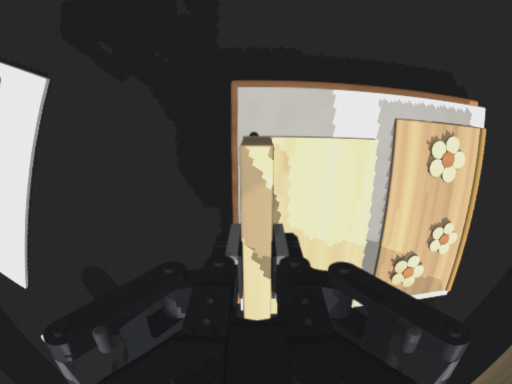

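View pics/s7.png

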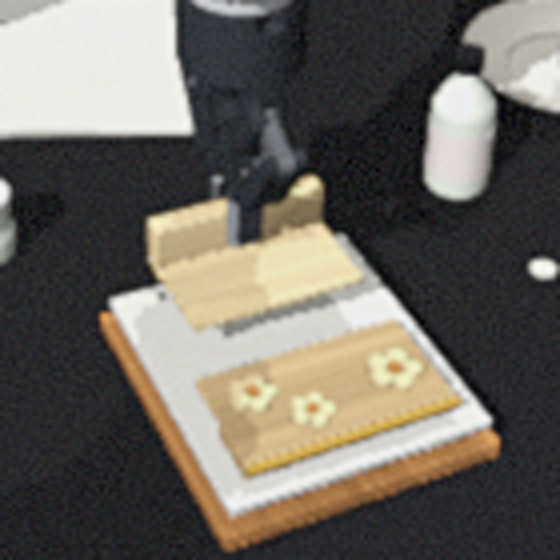

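```bash
python3 - <<'E'
from h import *
from bench import viewer,status,r
print(r.movel(tcp(-.02,-.004),v=.03,guard=3))
s=status.sense();print(s["t"],s["ee_pos"],s["ft_force"])
r.dwell(.2);s=status.sense();print(s["t"],s["ee_pos"],s["ft_force"],s["ft_torque"])
s=status.sense();im=viewer.snapshot("wrist"); cv2.imwrite("pics/w8.png",im[:,:,::-1]); np.save("w8.npy",s,allow_pickle=True)
im=viewer.snapshot("side")[:,:,::-1];cv2.imwrite("pics/s8.png",cv2.resize(im[170:310,200:340],None,fx=4,fy=4,interpolation=cv2.INTER_CUBIC))
E
```

```text
True
12.9667 [ 0.54406045 -0.08574379  0.00585156] [ 0.27429235 -0.54682011  2.50067706]
13.1667 [ 0.54412491 -0.08569873  0.00628707] [ 1.37365615 -0.90152113  2.36606637] [-0.07909767 -0.25697066  0.01440679]
```

View pics/w8.png

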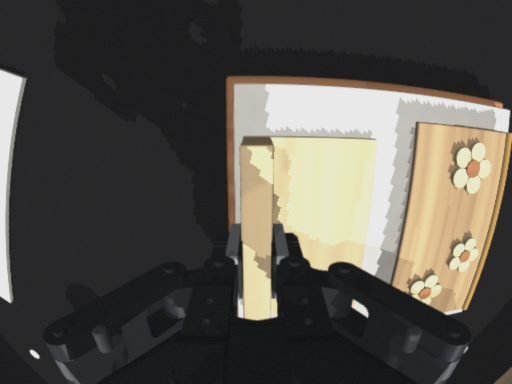

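View pics/s8.png

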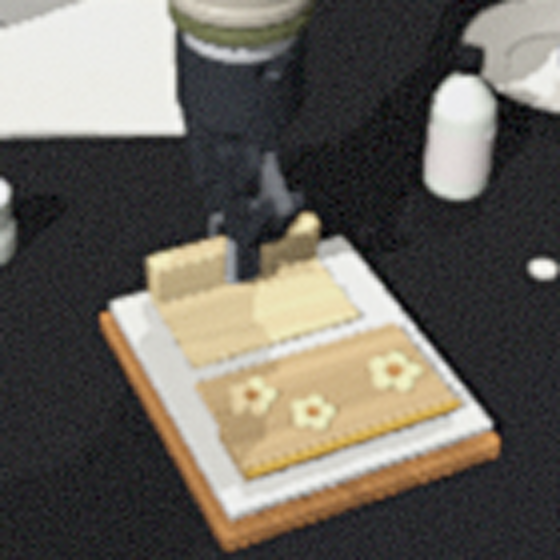

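```bash
python3 - <<'E'
from h import *
from bench import viewer
t=cv2.imread("pics/w8.png");cp=viewer.camera_params("wrist");s=np.load("w8.npy",allow_pickle=True).item()
h=cv2.cvtColor(t,cv2.COLOR_BGR2HSV)
Y=np.array([-LX[1],LX[0]])
F=[];L=[]
for v in range(145,225,4):
    row=h[v].astype(int); m=(row[:,1]>25)&(row[:,0]>8)&(row[:,0]<36)&(row[:,2]>80)
    u=350
    while m[u]:u+=1
    F.append((u-.5,v)); u=440
    while m[u]:u-=1
    L.append((u+.5,v))
for P,z,n in ((F,.0277,"front"),(L,.0357,"lap")):
    w=onplane("wrist",cp,P,z,s)[:,:2]-EDGE; a=w@LX;b=w@Y;k=np.polyfit(b,a,1);print(n,"x at mid",k[1].round(4),"slope",k[0].round(4),np.std(a-np.polyval(k,b)).round(5),a[[0,5,10,15,-1]].round(4))
c=onplane("wrist",cp,[(375,139)],.0277,s)[:,:2]-EDGE;print("front corner",c@LX,c@Y)
c=onplane("wrist",cp,[(415,123.5)],.0357,s)[:,:2]-EDGE;print("lap corner",c@LX,c@Y)
E
```

```text
front x at mid -0.0204 slope -0.0046 0.00018 [-0.0204 -0.0206 -0.0206 -0.0204 -0.0203]
lap x at mid -0.0026 slope 0.0097 0.00033 [-0.0022 -0.0021 -0.0024 -0.0025 -0.0027]
front corner [-0.02151301] [0.05368529]
lap corner [-0.00235336] [0.06377311]
```

```bash
python3 - <<'E'
from h import *
from bench import viewer,status,r
p=lambda m:(lambda s:print(m,round(s["t"],2),((s["ee_pos"][:2]-EDGE)@LX+.063).round(4),s["ee_pos"].round(4),s["ft_force"].round(2),round(s["gripper_width"],4)))(status.sense())
r.movel(tcp(-.02,.0045),v=.03);p("press")
print(r.movel(tcp(-.003,.0045),v=.04,guard=10));p("a")
print(r.movel(tcp(.022,.0045),v=.03,guard=10));p("b")
s=status.sense();im=viewer.snapshot("wrist"); cv2.imwrite("pics/w9.png",im[:,:,::-1]); np.save("w9.npy",s,allow_pickle=True)
im=viewer.snapshot("side")[:,:,::-1];cv2.imwrite("pics/s9.png",cv2.resize(im[170:310,200:340],None,fx=4,fy=4,interpolation=cv2.INTER_CUBIC))
E
```

```text
press 13.52 -0.02 [ 0.5441 -0.0857  0.0045] [-0.26  0.27  3.36] 0.0128
False
a 14.09 -0.0017 [ 0.549  -0.1034  0.0046] [ 0.38 -2.33  3.2 ] 0.0126
False
b 15.07 0.0225 [ 0.5549 -0.1269  0.0045] [-1.12  0.68  3.85] 0.0133
```

View pics/w9.png

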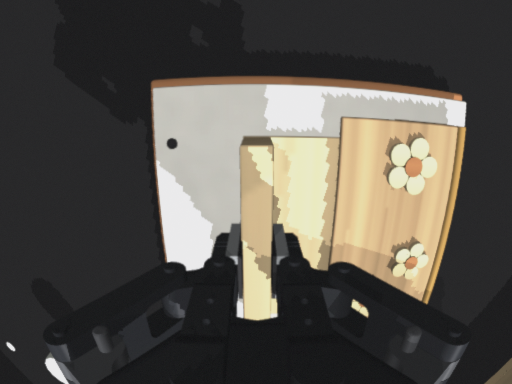

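View pics/s9.png

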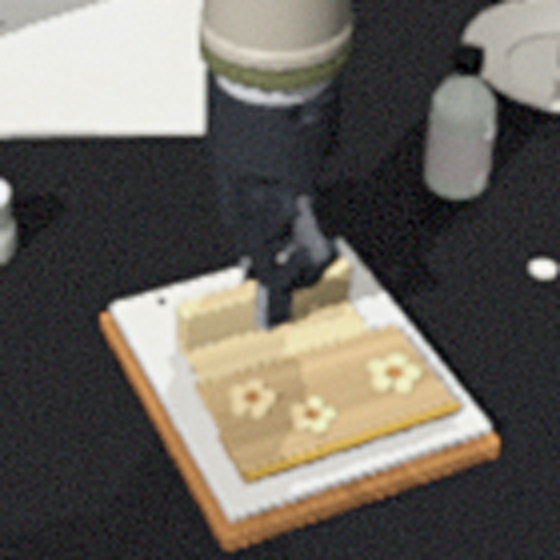

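```bash
python3 - <<'E'
from h import *
from bench import viewer,status,r
p=lambda m:(lambda s:(print(m,round(s["t"],2),((s["ee_pos"][:2]-EDGE)@LX+.063).round(4),s["ee_pos"].round(4),s["ft_force"].round(2),s["ft_torque"].round(2),round(s["gripper_width"],4)),s)[1])(status.sense())
z=.0025
while z>-.004:
    r.movel(tcp(.022,z),v=.02); r.dwell(.1); s=p(round(z,4))
    if s["ft_force"][2]>15: break
    z-=.0008
r.dwell(.4);s=p("hold");r.dwell(.2);p("h2")
im=viewer.snapshot("wrist"); cv2.imwrite("pics/w10.png",im[:,:,::-1]); np.save("w10.npy",s,allow_pickle=True)
im=viewer.snapshot("side")[:,:,::-1];cv2.imwrite("pics/s10.png",cv2.resize(im[170:310,200:340],None,fx=4,fy=4,interpolation=cv2.INTER_CUBIC))
E
```

```text
0.0025 15.53 0.0225 [ 0.5549 -0.1269  0.0027] [-0.39 -1.96  5.31] [-0.21  0.15 -0.01] 0.0131
0.0017 15.88 0.0225 [ 0.5549 -0.1268  0.0025] [-2.130e+00 -1.000e-02  1.476e+01] [-0.02  0.54  0.06] 0.0133
0.0009 16.23 0.0225 [ 0.5549 -0.1268  0.0024] [-4.65  0.52 24.51] [ 0.13  1.03 -0.03] 0.0132
hold 16.62 0.0225 [ 0.5549 -0.1268  0.0024] [-4.73  1.25 24.19] [0.08 1.03 0.  ] 0.0128
h2 16.82 0.0225 [ 0.555  -0.1268  0.0024] [-4.69  0.79 24.59] [0.09 1.01 0.05] 0.0129
```

View pics/s10.png

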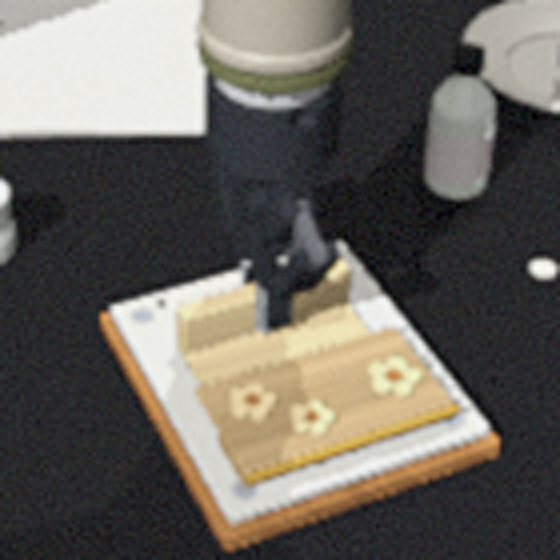

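View pics/w10.png

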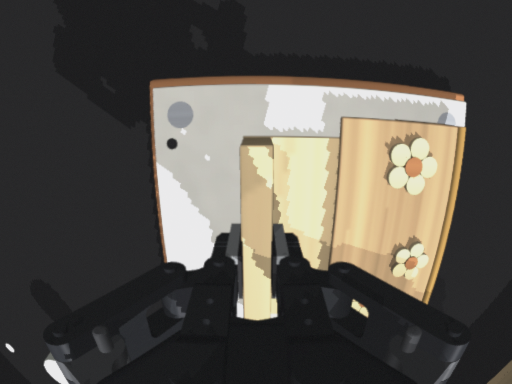

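```bash
python3 - <<'E'
from h import *
from bench import viewer
t=cv2.imread("pics/w10.png");cp=viewer.camera_params("wrist");s=np.load("w10.npy",allow_pickle=True).item()
Y=np.array([-LX[1],LX[0]])
for n,uv,z in (("lap edge pts",[(342,118.5),(336.5,205)],.032),("rib top front",[(271,146)],.052),("strip corner at lap edge",[(338,138)],.024),("lap far corner",[(463,128)],.032)):
    w=onplane("wrist",cp,uv,z,s)[:,:2]-EDGE;print(n,(w@LX).round(4),(w@Y).round(4))
E
```

```text
lap edge pts [-0.0001 -0.0002] [0.064  0.0206]
rib top front [-0.0349] [0.0534]
strip corner at lap edge [0.0005] [0.0536]
lap far corner [0.0733] [0.064]
```

```bash
python3 - <<'E'
from bench import r,status
s=status.sense();print(s["t"],s["ft_force"]);r.sign_off()
E
```

```text
16.925 [-4.65522634  0.47509941 24.87137612]
the job is handed in; nothing more can be done
```

I slid the spine strip about 21–22 mm under the lap and handed the job in at t ≈ 16.9 s. The arm is still gripping the strip and holding it pressed down.

**Last checks:**
- **Position:** the strip is about 1 mm off centre. The last measurement with the front edge in view, just before insertion, put it square to the lap within about 0.015 rad.
- **Lap:** it looked level in the last pictures; I have no direct reading of its angle.
- **Press:** steady at about 24 N downward. The height stopped dropping at 2.4–2.5 mm, where the stop should be, and round marks I took to be the stop pins appeared in the cover face.
- **Grip:** the fingers read 13 mm on the 14 mm rib, squeezing at the 60 N setting.
- **Bystanders:** the arm never worked close to the flowers, plain strip, jar or bottle. I did not measure their positions again at the end.

**One thing disagreed with the description:** the fingers end about 28 mm short of the stated tool point. My first grasp therefore closed on air above the rib, without touching anything. I found the real fingertip height by touching the plate lightly, lowered the grasp to match, and used the corrected height from then on.

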